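# Measure the shelf bay with the pull-out rule and lock the reading

### The job

A new tray is to be ordered for the free bay of the plating shelf: put the pull-out rule on the shelf along the middle of the bay, with its end lip hooked over the shelf's open end, and with its lock still up push the case straight back against the spring until its back end gently butts the divider, with no gap at either end. Holding it there, press the lock paddle fully down so that the reading stays, then let go and leave the locked rule lying on the shelf, stretched from the open end to the divider, without disturbing the other things about.

Things in the scene. Friction and masses are not known exactly. Their poses are not given: they have to be found in the camera images.
- rule_grip (a point): Pull-out rule, loose, 0.4 kg: grey case 142 x 34 mm (front block 64 mm long, 22 high; saddle; rear block 34 long, 30 high) with a steel blade sliding out of its front. Point inside the front block, 11 mm above the underside, 101 mm ahead of the back face: grasp here across the 34 mm. Axes: x to the blade's lip, y across, z up. Starts nose-up by 0.04 rad, resting on its lip.
- rule_lip (a point): Middle of the inner face (towards the case) of the lip at the blade's end, 3 mm below the case's underside. Lip 26 mm wide, 3 mm thick, reaching 7 mm below the underside. With the blade fully in, this face is 16 mm ahead of the case's front face, 57 mm ahead of rule_grip. Blade 22 mm wide, 2 mm thick, 3 mm above the underside.
- rule_back (a point): Middle of the case's flat back face, 12 mm above its underside.
- rule_stop (a point): Middle of the finger stop (the rear block's front face), 67 mm behind rule_grip, 22 mm above the case's underside; its top is 30 mm above the underside. Between it and the front block the saddle (12 mm high, 44 mm long, open at both sides) carries the lock paddle. A shut gripper let down into the saddle can push the case back by this face and press the paddle.
- rule_paddle (a point): Top of the black lock paddle near its rear, free end, 8 mm ahead of the finger stop. Paddle 40 mm long, 26 mm wide, hinged at its front end; raised, this point is 22 mm above the case's underside, pressed down 16 mm. About 4 to 8 N pressed here moves it; it stays where it is left.
- rule_blade (a joint): How far the blade is drawn out, 0 (in) to 0.112 m. A spring pulls it in with about 4.3 N at 0 and 5.7 N at 0.112, more than the case's friction on the shelf: an unlocked rule slides back to the open end as soon as it is let go.
- rule_lock (a joint): Lock paddle: 0 raised (free), 0.17 rad fully down (a brake holds the blade).
- shelf_end (a point): Middle of the top edge of the plating shelf's open end. The shelf is fixed: stainless sheet 400 mm long, 180 mm wide, top 90 mm above the table, 26 mm folded-down edges, four legs. Axes: y along the shelf from the open end to the other end, x across, z up. The open end is the right-hand one seen from the robot.
- divider_face (a point): Middle of the face of the upright divider plate (fixed on the shelf, 150 mm wide, 55 mm high) that looks to the open end, 12 mm above the shelf's top. The bay from the open end to this face is 188 to 255 mm long. Same axes as the shelf.
- sachets: Sachet caddy 90 x 64 x 60 mm, loose on the shelf beyond the divider; origin at the centre of its underside.
- ramekin_b: Ramekin, 65 mm across, 37 mm high, loose on the shelf beyond the divider; origin at the centre of its underside.
- bell: Counter bell, 85 mm across, 64 mm high, loose on the table to the right; origin at the centre of its underside.
- rule: The whole rule; its origin lies on the centre line of the case's underside, 71 mm ahead of the back face. Axes as for rule_grip.
- divider: The whole divider; its origin lies at the foot of the face that looks to the open end, on the shelf's top.
- plating_shelf: The whole plating shelf; its origin lies on the table under its middle, 200 mm from the open end. Axes as for shelf_end.

How it is judged:
By the outcome, as a careful person would: the job done as asked, in the order asked, and still so for the second after the job is handed in, with the robot touching nothing.
It also fails if it takes over 56 s, if anything falls off the work surface, if the arm or the gripper's body presses on something with over 40 N, if the wrist force passes 120 N, or if a joint passes its speed limit or range.

### The arm

A 6-joint arm with a two-finger parallel gripper is mounted at the origin on a cart in front of the work surface, level with it; the furniture and walls round the work are solid. World frame = base frame: x ahead of the robot, y to its left, z up, the work surface at z = 0. Lengths are in m, angles in degrees, forces in N, time in s.
With the tool pointing down it reaches from about 0.35 to 0.875 m from the base axis. Payload 4.2 kg.
Tool frame: the origin (TCP) lies on the centre line of the jaws, within the pads' length; the fingertips stand 19 mm ahead of it and the grasp point (between the pads) is the TCP; x points along the fingers, y is the direction in which the jaws open and shut, and the axes are right-handed (so a half turn about x gives the same grasp; the last joint's range is limited). The gripper opens to 87 mm and grips with 3 to 60 N. Pads are 19 mm wide; open, the fingers measure 117 mm over their backs; the gripper's body (75 mm by 190 mm) begins 51 mm behind the grasp point.
Start: joints at [81.91, 22.042, 0.453, 0, -68.411, -14.817], TCP at [0.243, 0.576, 0.242] pointing down, gripper open.
Joint ranges: [-179.83, 179.83], [-69.29, 118.12], [-61.27, 80.66], [-181.25, 117.63], [-171.15, -9.14], [-177.46, 177.46]. Speed limits (degrees/s): [159.86, 159.86, 180, 180, 180, 180].

### API

Orientations are given as a 3x3 rotation matrix whose columns are the frame's x, y, z axes.
In Python, from station import * gives the robot as it stands.
- The arm moves only by the shell command python3 -m creep 'ROWS'. ROWS is JSON, a list of rows, each a list of 5 numbers: the opening, from 0 (shut) to 1 (fully open), then the shift along the world's x, y, z in mm, then the turn about the world's z in rad. In form: [[jaw, x, y, z, turn], ...]. A call has exactly 8 rows; each row is the pose to reach, as a shift and turn from the pose measured when the call began; what a row does not reach only later rows make up. A row lasts 1/10 s, in which the tool goes at most 50 mm and 8.59 degrees, less where a joint would pass 70% of its speed; a pose out of reach is approached as far as the arm can. A call with a gripper value outside its range is refused whole. The fingers move at their own pace and stop on an object; the grip force is fixed at half the most. Time passes only in rows, so rows that repeat a pose let the fingers close, or fill a call up. It gives the time, the measured TCP pose, the force and the opening at its end, in the units of the state.
- sense(): the state, without advancing time (a new reading comes with each control period).
- capture(name): name is "side" or "top"; returns a dict with "image" (420x560x3 uint8, blue, green, red), "z_map" (420x560 float32, m along the optical axis (not along the pixel's ray), 0 where there is no reading), "mtx" (3x3 intrinsics, pixels), "eye" and "attitude" of the camera in the world. Camera axes: x right, y up, looking along -z (the intrinsics and any distortion apply to the point x, -y, -z); pixel columns grow to the right and rows downward; lengths in m; the calibration is good to about 2 mm. A picture is of the moment at which its call begins.
- finish_job(): hands the job in, once; it reports no verdict.
Trained networks look in a picture, given as the dict that the camera call returned (one of the last four; its "shot" number tells which), for a name from the list of things; names that differ only in an ending like _2 or _b are one class to them, and where a whole thing is asked for, a point or a joint stands for the part that bears it (a point fixed in the world has none). Each returns a list of dicts, best first, with "confidence" (0 to 1); they miss things now and then, are a little off and sometimes report something else, mostly with a low value. They report only what shows in the picture. A call takes as long as a camera call.
- look_for(picture, thing): "box" ([left, top, right, bottom] in pixels, round what is visible of it).
- mark_of(picture, thing): "centre" ([column, row] in pixels: a listed point, or the origin of a listed thing).
The state is a dict: "time_s": time; "joints": joint angles; "joint_velocities": joint speeds; "effort": joint torques, N m; "tcp_pos": TCP position; "ee_rot": TCP orientation; "wrist_force": force on the tool from outside, world axes, zero at the start; "moment": the same for the moment, N m; "gripper_width": opening from 0.0 (shut) to 1.0 (fully open).
Only numpy, scipy, OpenCV 4.12 (cv2) and the standard library are available. Lean on these libraries where they do the work, as an engineer would, in place of code of your own. Each camera call takes 0.05 s, during which the arm holds its last target.

## Working session

There is one attempt and no reset: what is moved stays moved. The work goes in short steps, Python scripts to look and compute and a shell command to move; the robot and the scene stay as the last step left them, time stands still between calls to the robot, and variables do not carry over. Pictures are saved under pics/ and viewed, and the job is handed in when it is done.

```bash
mkdir -p pics; ls
cat > h.py <<'E'
from station import *
import numpy as np, cv2
def px2w(c,u,v,z=None):
    K=np.array(c["mtx"]);R=np.array(c["attitude"]);e=np.array(c["eye"])
    r=np.array([(u-K[0,2])/K[0,0],-(v-K[1,2])/K[1,1],-1.0])
    if z is None:
        zz=c["z_map"][int(round(v)),int(round(u))]
        return e+R@(r*zz)
    d=R@r
    return e+d*((z-e[2])/d[2])
def w2px(c,p):
    K=np.array(c["mtx"]);R=np.array(c["attitude"]);e=np.array(c["eye"])
    q=R.T@(np.array(p)-e); return K[0,2]+K[0,0]*q[0]/-q[2], K[1,2]+K[1,1]*q[1]/q[2]
E
python3 - <<'E'
from h import *
s=sense(); print(s)
for n in("side","top"):
    c=capture(n); cv2.imwrite(f"pics/a_{n}.png",c["image"]); print(n,np.round(c["eye"],3),np.round(c["attitude"],3).tolist(),[k for k in c])
    print(c["mtx"])
    for t in ["rule","rule_grip","rule_lip","rule_back","rule_stop","rule_paddle","shelf_end","divider_face","sachets","ramekin_b","bell","plating_shelf","divider"]:
        m=mark_of(c,t)
        print(t,[(np.round(d["centre"],1).tolist(),round(d["confidence"],2),np.round(px2w(c,*d["centre"]),3).tolist()) for d in m[:2]])
print(sense()["time_s"])
E
```

```text
pics
{'time_s': 0.0, 'joints': array([ 8.19098161e+01,  2.20894485e+01,  3.80107673e-01, -2.87902872e-02,
       -6.84092533e+01, -1.48169842e+01]), 'joint_velocities': array([-0.07188931, -0.03326603,  0.0043716 , -0.08941211,  0.0237683 ,
       -0.00662155]), 'effort': array([ 2.50766243e-04, -3.90661383e+01,  1.87410629e+01,  4.22001243e+00,
        1.10706798e-02, -1.90740848e-04]), 'tcp_pos': array([0.24303501, 0.57521262, 0.24047613]), 'ee_rot': array([[-7.53866988e-04, -3.89409153e-01, -9.21064571e-01],
       [-1.98345959e-03, -9.21062438e-01,  3.89409875e-01],
       [-9.99997749e-01,  2.12045760e-03, -7.80187518e-05]]), 'wrist_force': array([-0.48072968,  0.1851616 , -0.039451  ]), 'moment': array([-0.0274937 ,  0.01948378, -0.02599563]), 'gripper_width': 0.9980816716949462}
side [ 0.517 -1.051  0.832] [[1.0, 0.005, -0.02], [-0.019, 0.621, -0.784], [0.008, 0.784, 0.621]] ['image', 'z_map', 'mtx', 'eye', 'attitude', 'shot']
[[463.87952783   0.         279.08988695]
 [  0.         463.87952783 212.84290024]
 [  0.           0.           1.        ]]
rule [([250.9, 310.8], 0.
[... 1303 characters left out ...]
026])]
rule_lip [([405.1, 243.8], 0.43, [0.465, -0.441, 0.007])]
rule_back [([342.8, 241.7], 0.76, [0.468, -0.281, 0.029])]
rule_stop [([355.3, 238.0], 0.7, [0.477, -0.312, 0.031])]
rule_paddle [([359.8, 238.1], 0.57, [0.477, -0.324, 0.026])]
shelf_end [([321.9, 224.9], 0.79, [0.5, -0.224, 0.092])]
divider_face [([228.5, 234.0], 0.67, [0.473, -0.013, 0.133]), ([403.8, 243.6], 0.31, [0.465, -0.437, 0.01])]
sachets [([169.2, 224.6], 0.95, [0.492, 0.113, 0.15])]
ramekin_b []
bell [([370.7, 170.1], 0.57, [0.644, -0.353, 0.051]), ([173.9, 262.5], 0.57, [0.414, 0.113, 0.097])]
plating_shelf [([240.8, 240.8], 0.71, [0.463, -0.037, 0.091])]
divider [([231.5, 236.8], 0.93, [0.473, -0.015, 0.09])]
1.4
```

View pics/a_side.png

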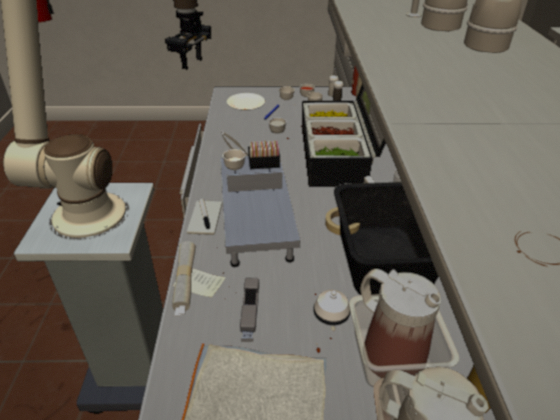

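View pics/a_top.png

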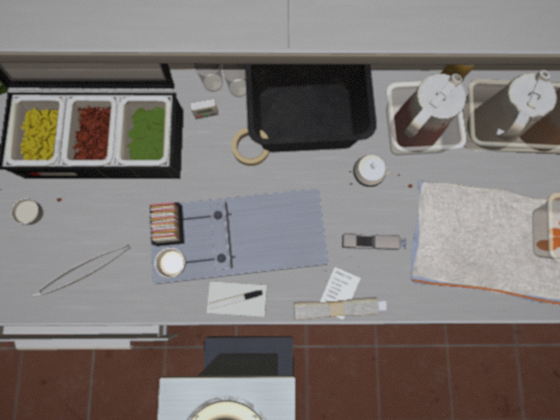

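The pictures show the rule near (370, 241) in the top view, lying along the image row with its lip to the right. The shelf spans columns 152–328, turned by about 5°, and the divider is at column ~230. I'll measure them from depth.

```bash
cat >> h.py <<'E'
def cloud(c):
    v,u=np.mgrid[0:420,0:560]; K=np.array(c["mtx"]);R=np.array(c["attitude"]);e=np.array(c["eye"])
    z=c["z_map"]; P=np.stack([(u-K[0,2])/K[0,0]*z,-(v-K[1,2])/K[1,1]*z,-z],-1)@R.T+e
    P[z==0]=np.nan; return P
def rect(P,m):
    q=P[m][:,:2].astype(np.float32)*1000
    r=cv2.minAreaRect(q); return r, np.round(cv2.boxPoints(r),1).tolist(), len(q)
E
python3 - <<'E'
from h import *
for n in("side","top"):
    c=capture(n);P=cloud(c);X,Y,Z=P[...,0],P[...,1],P[...,2]
    print(n)
    tb=(abs(X-.5)<.03)&(abs(Y+.27)<.03); print("table z",np.nanmedian(Z[tb]))
    sh=(Z>.083)&(Z<.097)&(X>.3)&(X<.65)&(Y>-.3)&(Y<.25); 
    k,l,st,_=cv2.connectedComponentsWithStats(sh.astype(np.uint8)); i=1+np.argmax(st[1:,4]); sh=l==i
    print("shelf",np.nanmedian(Z[sh]),rect(P,sh))
    # open end line: for x bins min y
    for x0 in np.arange(.40,.60,.02):
        m=sh&(abs(X-x0)<.006); 
        if m.any(): 
            y=np.sort(Y[m]); d=(Z>.11)&(Z<.137)&(abs(X-x0)<.006)&(Y>-.06)&(Y<.05)
            print(round(x0,2),np.round(y[:2],4), np.round(np.percentile(Y[d],[2,20,50]),4) if d.any() else None)
    ru=(Z>.012)&(Z<.05)&(X>.42)&(X<.52)&(Y>-.46)&(Y<-.25)
    k,l,st,_=cv2.connectedComponentsWithStats(ru.astype(np.uint8)); i=1+np.argmax(st[1:,4]); ru=l==i
    print("rule",rect(P,ru),np.nanmax(Z[ru]))
    cv2.imwrite(f"pics/b_{n}.png",cv2.resize(c["image"][230:350,190:330] if n=="side" else c["image"][210:270,320:420],None,fx=5,fy=5,interpolation=cv2.INTER_CUBIC))
E
```

```text
side
table z 0.000304032617904737
shelf 0.08982597989817598 (((479.68243408203125, -29.895950317382812), (180.08358764648438, 405.98291015625), 6.203832149505615), [[368.20001220703125, 162.1999969482422], [412.1000061035156, -241.39999389648438], [591.0999755859375, -222.0], [547.2999877929688, 181.60000610351562]], 4586)
0.4 [-0.1697 -0.165 ] [-0.0227 -0.0204 -0.0193]
0.42 [-0.2396 -0.2383] [-0.0198 -0.0188 -0.0169]
0.44 [-0.2356 -0.235 ] [-0.0196 -0.0176 -0.0154]
0.46 [-0.2356 -0.2349] [-0.0163 -0.0138 -0.0129]
0.48 [-0.2311 -0.2305] [-0.014  -0.0116 -0.0101]
0.5 [-0.2295 -0.2294] [-0.0135 -0.0102 -0.0087]
0.52 [-0.2274 -0.2268] [-0.0105 -0.0071 -0.005 ]
0.54 [-0.2267 -0.2243] [-0.0083 -0.0058 -0.0044]
0.56 [-0.2253 -0.2247] None
0.58 [-0.2198 -0.2195] None
rule (((470.87890625, -354.43975830078125), (142.7715606689453, 35.20118713378906), 87.75789642333984), [[450.5, -425.1000061035156], [485.70001220703125, -426.5], [491.29998779296875, -283.79998779296875], [456.1000061035156, -282.3999938964844]], 806) 0.03350783713413019
top
table z 0.0010055142347911161
shelf 0.0905473513471
[... 287 characters left out ...]
 -0.019 ]
0.42 [-0.2362 -0.2362] [-0.0182 -0.0179 -0.0178]
0.44 [-0.2325 -0.2322] [-0.016  -0.0158 -0.0154]
0.46 [-0.2306 -0.2302] [-0.014  -0.0137 -0.0135]
0.48 [-0.2288 -0.2287] [-0.0116 -0.0116 -0.0114]
0.5 [-0.2268 -0.2267] [-0.0096 -0.0095 -0.009 ]
0.52 [-0.225  -0.2247] [-0.0074 -0.0067 -0.0067]
0.54 [-0.223  -0.2228] [-0.0053 -0.0046 -0.0044]
0.56 [-0.2211 -0.2208] None
0.58 [-0.2169 -0.2169] None
rule (((469.6957702636719, -361.4004211425781), (160.91311645507812, 34.44408416748047), 87.66832733154297), [[449.20001220703125, -441.1000061035156], [483.6000061035156, -442.5], [490.20001220703125, -281.70001220703125], [455.79998779296875, -280.29998779296875]], 832) 0.03584645329679981
```

Measured values:
- Shelf yaw is 6.2°, with the open-end middle at about (0.501, −0.228). The bay is about 217 mm long.
- Rule yaw needs +8.5° of correction. The grip point is at about (0.469, −0.383, 0.015).

These agree with the networks' marks. Next I'll travel over the rule.

```bash
python3 -m creep '[[1,32,-34,0,-0.08],[1,64,-68,0,-0.16],[1,97,-102,0,-0.24],[1,130,-136,0,-0.32],[1,162,-170,0,-0.4],[1,194,-204,0,-0.48],[1,226,-238,0,-0.56],[1,257,-272,0,-0.62]]'
python3 -m creep '[[1,0,-45,0,-0.08],[1,0,-90,0,-0.16],[1,0,-135,0,-0.24],[1,0,-180,0,-0.32],[1,0,-225,0,-0.4],[1,0,-270,0,-0.48],[1,0,-315,0,-0.56],[1,0,-360,0,-0.59]]'
```

```text
time_s: 2.3
tcp_pos: [0.5014, 0.3022, 0.2418]
ee_rot: [[0.0, -0.853, -0.521], [0.0, -0.521, 0.853], [-1.0, -0.001, 0.0]]
wrist_force: [1.2, 0.3, 1.2]
gripper_width: 1.003
time_s: 3.1
tcp_pos: [0.5011, -0.0595, 0.2422]
ee_rot: [[0.002, -0.999, 0.043], [0.0, 0.043, 0.999], [-1.0, -0.002, 0.0]]
wrist_force: [1.8, 0.6, -1.1]
gripper_width: 1.002
```

```bash
python3 -m creep '[[1,-5,-45,0,0],[1,-10,-90,0,0],[1,-15,-135,-10,0],[1,-20,-180,-25,0],[1,-24,-225,-45,0],[1,-28,-270,-70,0],[1,-32,-310,-100,0],[1,-32,-324,-130,0]]'
python3 - <<'E'
from h import *
for n in("side","top"):
    c=capture(n);cv2.imwrite(f"pics/c_{n}.png",c["image"])
    for t in("rule_grip","rule_back","rule_lip"):
        print(t,[(np.round(px2w(c,*d["centre"]),3).tolist(),round(d["confidence"],2)) for d in mark_of(c,t)[:1]])
E
```

```text
time_s: 3.9
tcp_pos: [0.4687, -0.387, 0.1114]
ee_rot: [[0.003, -0.999, 0.047], [-0.001, 0.047, 0.999], [-1.0, -0.003, -0.001]]
wrist_force: [0.1, 0.7, 0.1]
gripper_width: 0.999
rule_grip [([0.463, -0.387, 0.026], 0.73)]
rule_back [([0.473, -0.299, 0.03], 0.82)]
rule_lip [([0.465, -0.443, 0.012], 0.61)]
rule_grip [([0.467, -0.376, 0.028], 0.73)]
rule_back []
rule_lip [([0.466, -0.43, 0.014], 0.56)]
```

View pics/c_side.png

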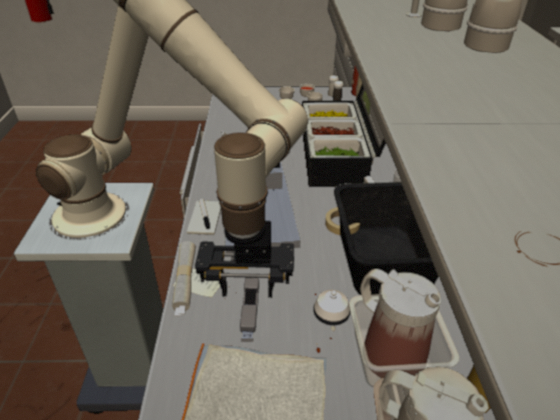

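The open fingers (columns 222 and 285) straddle the rule at column 250. Descending and gripping.

```bash
python3 -m creep '[[1,0,2,-20,0],[1,0,4,-40,0],[1,0,4,-60,0],[1,0,4,-75,0],[1,0,4,-85,0],[1,0,4,-85,0],[1,0,4,-85,0],[0.3,0,4,-85,0]]'
python3 -m creep '[[0.3,0,0,0,0],[0.3,0,0,0,0],[0.2,0,0,0,0],[0.2,0,0,0,0],[0.2,0,0,0,0],[0.2,0,0,0,0],[0.2,0,0,0,0],[0.2,0,0,0,0]]'
```

```text
time_s: 5.1
tcp_pos: [0.4713, -0.3793, 0.0307]
ee_rot: [[0.007, -0.999, 0.041], [-0.003, 0.041, 0.999], [-1.0, -0.007, -0.002]]
wrist_force: [-0.3, -0.3, 0.5]
gripper_width: 0.964
time_s: 5.9
tcp_pos: [0.4704, -0.3792, 0.0306]
ee_rot: [[0.005, -0.999, 0.041], [-0.002, 0.041, 0.999], [-1.0, -0.005, -0.002]]
wrist_force: [-1.9, -0.1, 0.5]
gripper_width: 0.383
```

Gripped (opening 33 mm). Lift, then carry over the bay with the turn.

```bash
python3 -m creep '[[0.2,0,0,15,0],[0.2,0,0,35,0],[0.2,0,0,60,0],[0.2,0,0,85,0],[0.2,0,0,110,0],[0.2,0,0,130,0],[0.2,0,0,140,0],[0.2,0,0,140,0]]'
python3 -m creep '[[0.2,3,20,0,0.02],[0.2,6,50,0,0.05],[0.2,10,85,0,0.08],[0.2,14,120,0,0.11],[0.2,18,155,0,0.13],[0.2,22,185,0,0.149],[0.2,24,203,0,0.149],[0.2,24,206,0,0.149]]'
python3 - <<'E'
from h import *
print(sense()["tcp_pos"])
for n in("side","top"):
    c=capture(n);cv2.imwrite(f"pics/d_{n}.png",c["image"] if n=="top" else cv2.resize(c["image"][120:320,160:380],None,fx=3,fy=3,interpolation=cv2.INTER_CUBIC))
    for t in("rule_lip","rule_back","rule_grip"):
        print(t,[(d["centre"],np.round(px2w(c,*d["centre"]),3).tolist(),round(d["confidence"],2)) for d in mark_of(c,t)[:1]])
E
```

```text
time_s: 6.7
tcp_pos: [0.4709, -0.3792, 0.1711]
ee_rot: [[0.007, -0.999, 0.041], [-0.003, 0.041, 0.999], [-1.0, -0.007, -0.002]]
wrist_force: [0.6, 0.5, -4.3]
gripper_width: 0.385
time_s: 7.5
tcp_pos: [0.4941, -0.1711, 0.1693]
ee_rot: [[0.004, -0.994, -0.11], [-0.0, -0.11, 0.994], [-1.0, -0.004, -0.001]]
wrist_force: [0.5, -0.4, -5.2]
gripper_width: 0.388
[ 0.49412561 -0.17110734  0.16933153]
rule_lip [([262.3, 226.1], [0.5, -0.233, 0.146], 0.59)]
rule_back [([254.7, 186.4], [0.484, -0.203, 0.236], 0.67)]
rule_grip [([259.7, 206.6], [0.493, -0.184, 0.165], 0.69)]
rule_lip [([327.5, 220.0], [0.501, -0.23, 0.154], 0.47)]
rule_back [([257.2, 228.5], [0.48, -0.078, 0.169], 0.76)]
rule_grip [([230.0, 234.4], [0.478, -0.011, 0.09], 0.42)]
```

View pics/d_side.png

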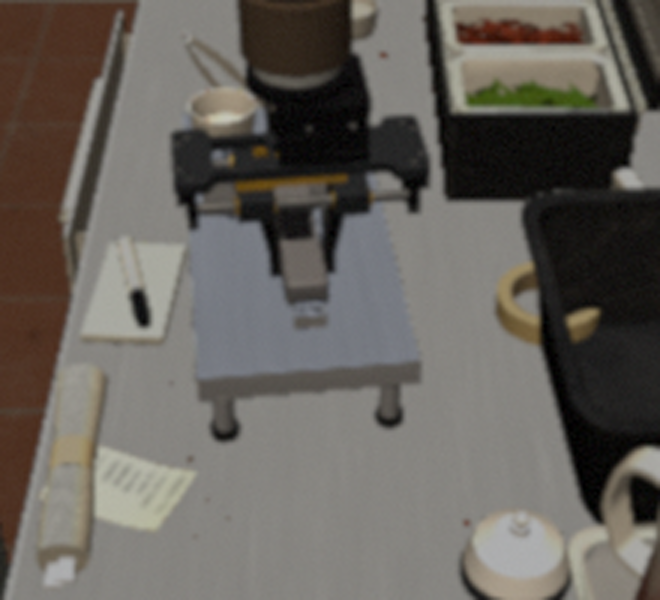

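The rule is held over the bay with its lip at about (312, 320) in the crop. I'll measure the lip and case position from depth before lowering.

Run:
```python
from h import *
E0=np.array([.5008,-.2278]);a=np.deg2rad(6.2);d=np.array([-np.sin(a),np.cos(a)]);e=np.array([np.cos(a),np.sin(a)])
for n in("side","top"):
    c=capture(n);P=cloud(c)
    S=(P[...,:2]-E0)@d; T=(P[...,:2]-E0)@e; Z=P[...,2]
    m=(abs(T)<.022)&(S<.15)&(S>-.03)&(Z>.125)&(Z<.185)
    print(n,m.sum())
    for s0 in np.arange(-.012,.06,.003):
        k=m&(abs(S-s0)<.0015)
        if k.any(): print(round(s0*1000),k.sum(),np.round(np.percentile(T[k]*1000,[0,100]),1),np.round(np.percentile(Z[k]*1000,[0,50,100]),1))
s=sense();p=s["tcp_pos"][:2]-E0;print(p@d,p@e)
```

```text
side 629
-12 7 [-7.2  8.8] [145.  150.9 154.2]
-9 34 [-11.8  13.7] [141.3 146.  154. ]
-6 20 [-11.7  13.7] [139.1 149.4 153.5]
-3 6 [-9.  11.9] [149.9 151.8 154.7]
0 7 [-8.7  9.8] [150.1 152.3 154.1]
3 7 [-8.2  7.8] [150.7 151.6 153. ]
6 9 [-5.8 10.4] [149.6 151.5 159.1]
9 39 [-14.7  15.7] [149.2 158.  169.9]
12 58 [-14.2  16.1] [148.5 161.  171.8]
15 19 [-16.2  16.1] [146.5 166.9 170.2]
18 8 [-16.2  16.7] [155.5 167.5 168.7]
21 10 [-15.8  14.6] [162.9 167.9 169.4]
24 14 [-15.5  17.2] [163.5 166.9 169.9]
27 12 [-15.1  15.1] [165.9 167.5 169.1]
30 12 [-14.8  18. ] [162.8 166.7 170.3]
33 8 [-12.3  13.5] [165.6 167.6 168.7]
36 10 [-14.4  16.3] [165.  167.1 168.1]
39 14 [-21.3  21.5] [156.8 166.6 182.2]
42 33 [-21.1  21.8] [153.3 165.7 184. ]
45 32 [-20.7  22. ] [157.6 167.9 184.3]
48 16 [-18.2  17.7] [162.9 167.3 176.1]
51 11 [-15.5  17.8] [162.6 166.5 178.4]
54 10 [-15.3  18.3] [163.6 166.2 177.8]
57 14 [-14.9  18.5] [162.7 166.3 179.5]
top 533
-9 4 [-12.3  -5.5] [152.7 154.3 156.4]
-6 12 [-11.3   1.8] [149.2 153.5 157.3]
-3 6 [-9.5 -0.3] [150.6 153.1 154.2]
0 5 [-8.8 -1.9] [151.1 152.  155.3]
3 4 [-8.4 -4. ] [150.8 151.6 152. ]
6 1 [-5.9 -5.9] [152.1 152.1 152.1]
0.05440123602787264 -0.00014778130638230984
```

```bash
python3 -m creep '[[0.2,0,-3,-10,0],[0.2,0,-3,-20,0],[0.2,0,-3,-30,0],[0.2,0,-3,-38,0],[0.2,0,-3,-43,0],[0.2,0,-3,-46,0],[0.2,0,-3,-46,0],[0.2,0,-3,-46,0]]'
```

```text
time_s: 8.8
tcp_pos: [0.4951, -0.1767, 0.1253]
ee_rot: [[0.008, -0.994, -0.107], [-0.002, -0.107, 0.994], [-1.0, -0.008, -0.003]]
wrist_force: [-0.2, 0.3, -4.1]
gripper_width: 0.389
```

```bash
python3 -m creep '[[0.2,0,0,-1,0],[0.2,0,0,-2,0],[0.2,0,0,-3,0],[0.2,0,0,-4,0],[0.2,0,0,-5,0],[0.2,0,0,-6,0],[0.2,0,0,-6,0],[0.2,0,0,-6,0]]'
python3 - <<'E'
from h import *
c=capture("side");cv2.imwrite("pics/e_side.png",cv2.resize(c["image"][150:270,210:330],None,fx=5,fy=5,interpolation=cv2.INTER_CUBIC))
E
```

```text
time_s: 9.6
tcp_pos: [0.4953, -0.1769, 0.1197]
ee_rot: [[0.009, -0.994, -0.107], [-0.002, -0.107, 0.994], [-1.0, -0.008, -0.003]]
wrist_force: [-1.8, -1.9, -1.1]
gripper_width: 0.385
```

View pics/e_side.png

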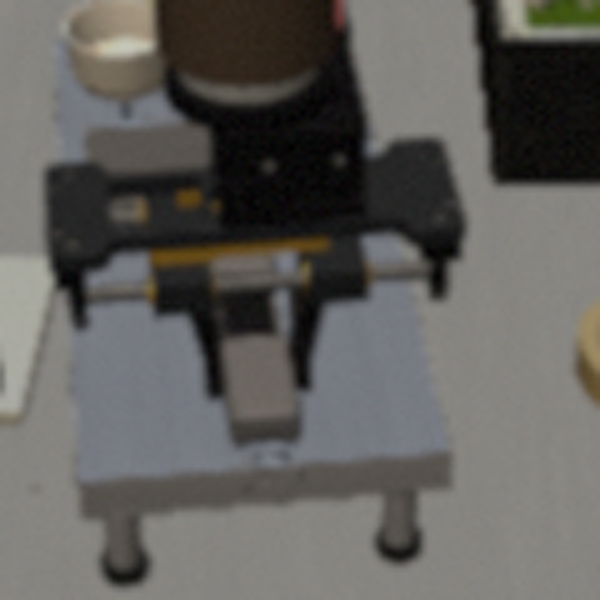

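```bash
python3 -m creep '[[0.2,0,0,-1,0],[0.2,0,0,-2,0],[0.2,0,0,-2,0],[0.45,0,0,-2,0],[0.6,0,0,-2,0],[0.6,0,0,-2,0],[0.6,0,0,-2,0],[0.6,0,0,-2,0]]'
python3 -m creep '[[0.6,0,0,6,0],[0.6,0,0,16,0],[0.6,0,0,30,0],[0.6,0,0,40,0],[0.6,0,0,50,0],[0.3,0,0,60,0],[0,0,0,60,0],[0,0,0,60,0]]'
cat > m.py <<'E'
from h import *
import sys
E0=np.array([.5008,-.2278]);a=np.deg2rad(6.2);d=np.array([-np.sin(a),np.cos(a)]);e=np.array([np.cos(a),np.sin(a)])
def prof(n,c,lo=-.03,hi=.23,zl=.0935,zh=.135):
    P=cloud(c)
    S=(P[...,:2]-E0)@d; T=(P[...,:2]-E0)@e; Z=P[...,2]
    m=(abs(T)<.03)&(S<hi)&(S>lo)&(Z>zl)&(Z<zh)
    print(n,m.sum())
    for s0 in np.arange(lo,hi,.004):
        k=m&(abs(S-s0)<.002)
        if k.any(): print(round(s0*1000),k.sum(),np.round(np.percentile(T[k]*1000,[0,100]),1),np.round(np.percentile(Z[k]*1000,[0,50,100]),1))
E
python3 - <<'E'
from m import *
c=capture("side");cv2.imwrite("pics/f_side.png",cv2.resize(c["image"][150:270,210:330],None,fx=5,fy=5,interpolation=cv2.INTER_CUBIC));prof("side",c,-.03,.14)
for t in("rule_lip","rule_back","rule_stop"):
        print(t,[(d["centre"],np.round(px2w(c,*d["centre"]),3).tolist(),round(d["confidence"],2)) for d in mark_of(c,t)[:1]])
c=capture("top");cv2.imwrite("pics/f_top.png",cv2.resize(c["image"][150:300,180:380],None,fx=4,fy=4,interpolation=cv2.INTER_CUBIC));prof("top",c,-.03,.14)
s=sense();p=s["tcp_pos"][:2]-E0;print(p@d,p@e,s["tcp_pos"])
E
```

```text
time_s: 10.45
tcp_pos: [0.4954, -0.1769, 0.1178]
ee_rot: [[0.009, -0.994, -0.107], [-0.002, -0.107, 0.994], [-1.0, -0.009, -0.003]]
wrist_force: [0.1, 0.3, -0.2]
gripper_width: 0.589
time_s: 11.25
tcp_pos: [0.4953, -0.1768, 0.1778]
ee_rot: [[0.009, -0.994, -0.107], [-0.002, -0.107, 0.994], [-1.0, -0.009, -0.003]]
wrist_force: [0.9, -0.6, -0.3]
gripper_width: 0.414
side 610
-14 6 [-10.8  10.4] [93.9 95.6 98. ]
-10 12 [-8.3 13.2] [93.8 95.8 97.3]
-6 7 [-5.4  8.7] [94.1 96.4 97.3]
-2 9 [-7.6 11.5] [93.5 94.4 98.3]
2 9 [-9.5 12. ] [94.1 94.9 99. ]
6 45 [-13.8  17.4] [ 93.5 101.2 112.7]
10 56 [-15.7  17.9] [ 94.2 106.6 113.5]
14 19 [-17.9  15.8] [ 93.6 111.3 115.4]
18 19 [-15.   16.5] [107.3 111.8 115.1]
22 15 [-14.4  16.9] [109.2 111.4 113.1]
26 11 [-11.7  17.3] [109.2 112.  113.3]
30 17 [-16.2  15.3] [107.6 111.3 113.2]
34 15 [-16.1  17.9] [103.2 111.4 113. ]
38 19 [-15.7  16.2] [ 94.2 111.3 115.3]
42 17 [-15.3  16.6] [108.7 111.6 113.4]
46 10 [-15.   12.1] [109.1 111.5 115.2]
50 19 [-14.6  17.2] [109.  111.  114.9]
54 11 [-14.2  17.7] [108.5 111.1 114.8]
58 18 [-16.5  18.4] [102.5 111.
[... 1125 characters left out ...]
 109.6]
82 10 [-20.5  16.2] [ 93.7 107.4 110. ]
86 27 [-18.1  16.1] [ 94.7 107.6 111.6]
90 27 [-16.4  16.2] [ 99.5 109.2 112.5]
94 27 [-24.2  20.6] [ 94.1 109.4 114.5]
98 26 [-17.1  28.3] [ 93.6 109.4 114.1]
102 29 [-27.6  15.6] [ 93.5 110.6 114.5]
106 28 [-16.5  21.9] [ 94.1 111.9 115.2]
110 27 [-24.4  16.6] [ 93.7 111.6 117.1]
114 26 [-16.1  16.4] [101.8 111.8 120.6]
118 29 [-23.6  14.6] [ 94.  119.4 122.5]
122 29 [-17.2  14.6] [100.9 120.2 124.3]
126 29 [-27.2  15.2] [ 94.4 120.  123.5]
130 29 [-17.2  26.7] [ 94.5 119.9 124. ]
134 28 [-17.4  16.1] [111.7 120.1 123.9]
138 31 [-19.3  17. ] [ 94.  120.3 124.1]
0.051289308968894894 -0.00012262969750571323 [ 0.49513888 -0.17682393  0.17719794]
```

View pics/f_side.png

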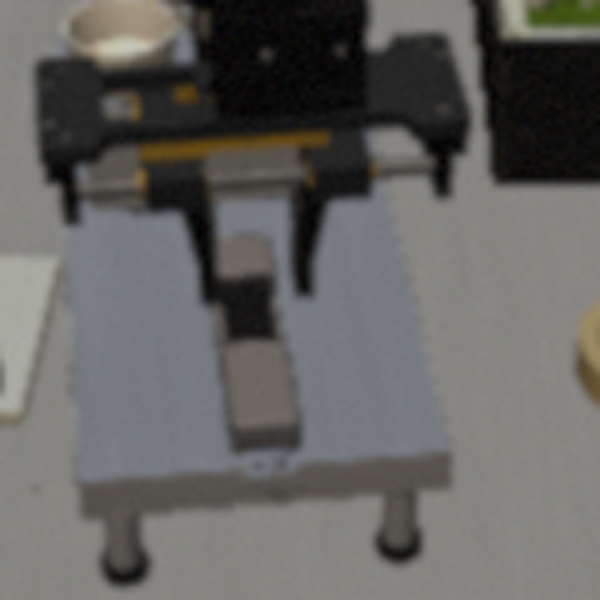

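View pics/f_top.png

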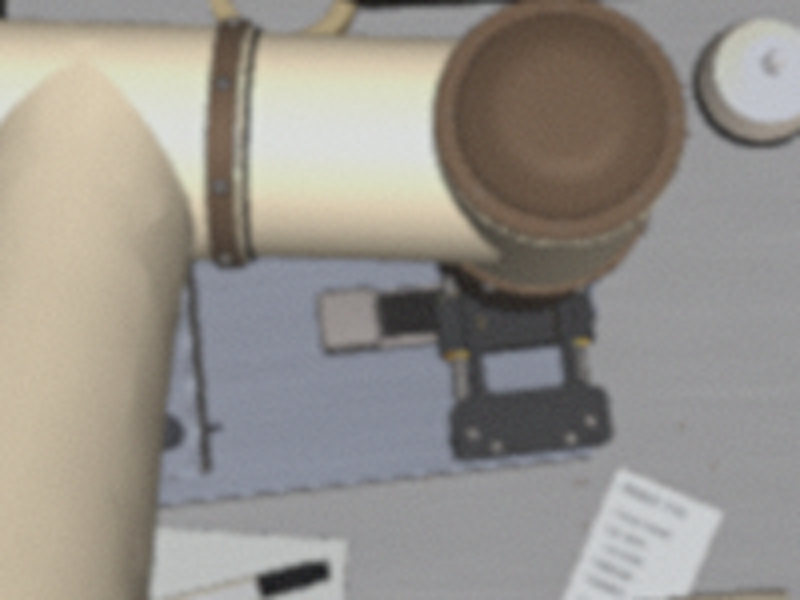

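The rule lies flat and centred. The front block's front face is at S≈7 mm, the lip is about 9 mm beyond the edge, and the finger stop is at S≈115. Next: shut the gripper, shift over the saddle and lower to 25 mm above the shelf.

```bash
python3 -m creep '[[0,-2,16,0,0],[0,-4,32,0,0],[0,-5,48,0,0],[0,-5,48,-8,0],[0,-5,48,-16,0],[0,-5,48,-24,0],[0,-5,48,-30,0],[0,-5,48,-30,0]]'
python3 - <<'E'
from m import *
c=capture("side");cv2.imwrite("pics/g_side.png",cv2.resize(c["image"][150:270,210:330],None,fx=5,fy=5,interpolation=cv2.INTER_CUBIC))
s=sense();p=s["tcp_pos"][:2]-E0;print(p@d,p@e,s["tcp_pos"],s["gripper_width"])
E
```

```text
time_s: 12.3
tcp_pos: [0.4893, -0.1293, 0.1457]
ee_rot: [[0.005, -0.994, -0.106], [-0.002, -0.106, 0.994], [-1.0, -0.005, -0.002]]
wrist_force: [-0.1, 0.2, 0.6]
gripper_width: 0.005
0.09917417291134577 -0.0002850262793804893 [ 0.48980589 -0.12923668  0.14643834] 0.0016449495558603258
```

View pics/g_side.png

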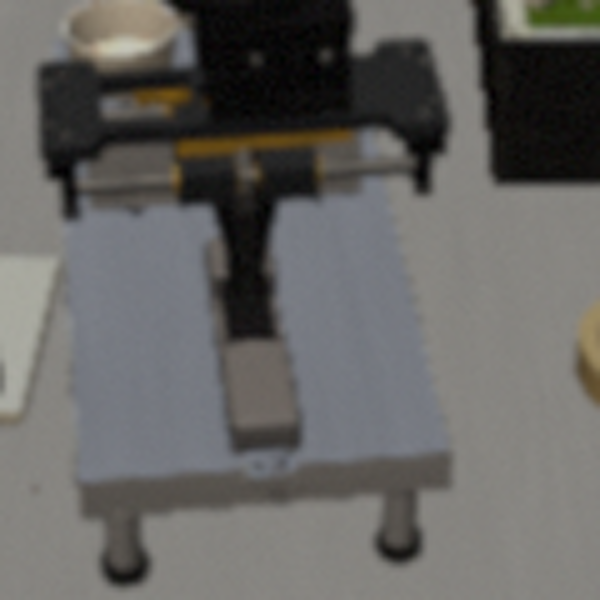

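```bash
python3 -m creep '[[0,0,0,-3,0],[0,0,0,-6,0],[0,0,0,-8,0],[0,0,0,-10,0],[0,0,0,-11,0],[0,0,0,-11,0],[0,0,0,-11,0],[0,0,0,-11,0]]'
```

```text
time_s: 13.15
tcp_pos: [0.4899, -0.1292, 0.1356]
ee_rot: [[0.006, -0.994, -0.107], [-0.002, -0.107, 0.994], [-1.0, -0.006, -0.003]]
wrist_force: [-1.6, 0.2, 0.0]
gripper_width: 0.003
```

```bash
python3 -m creep '[[0,-0.3,3,-1,0],[0,-0.6,6,-1,0],[0,-1,9,-1,0],[0,-1.3,12,-1,0],[0,-1.6,15,-1,0],[0,-2,18,-1,0],[0,-2.4,22,-1,0],[0,-2.8,26,-1,0]]'
python3 - <<'E'
from m import *
c=capture("side");cv2.imwrite("pics/h_side.png",cv2.resize(c["image"][150:270,210:330],None,fx=5,fy=5,interpolation=cv2.INTER_CUBIC));prof("side",c,-.03,.06)
s=sense();p=s["tcp_pos"][:2]-E0;print(p@d,p@e,s["tcp_pos"],s["wrist_force"])
E
```

```text
time_s: 13.95
tcp_pos: [0.4869, -0.1039, 0.1346]
ee_rot: [[0.006, -0.994, -0.107], [-0.004, -0.107, 0.994], [-1.0, -0.005, -0.004]]
wrist_force: [1.1, -6.3, -1.4]
gripper_width: 0.002
side 255
-2 11 [-12.1  11.8] [93.8 96.1 97.6]
2 6 [-7.1  9.8] [94.1 94.8 96.8]
6 5 [-9.1  7.6] [94.3 95.4 96.2]
10 7 [-8.8 10.6] [93.8 94.2 96. ]
14 8 [-8.5 10.8] [93.6 94.2 96. ]
18 11 [-10.3  11.2] [93.9 95.8 97.3]
22 8 [-7.5 12. ] [95.3 96.  98.6]
26 42 [-14.3  14.8] [ 94.  101.4 113.5]
30 51 [-16.5  15.1] [ 93.9 106.8 114.3]
34 18 [-16.3  15.6] [ 97.3 111.5 113.4]
38 15 [-15.7  18.5] [102.6 111.5 112.5]
42 14 [-12.8  16.6] [108.6 111.8 114.1]
46 18 [-15.   14.7] [109.3 111.7 114.7]
50 11 [-14.3   7.7] [109.7 111.3 113.8]
54 19 [-16.9  17.6] [102.5 111.6 113.5]
58 11 [-16.5  15.7] [106.1 111.6 113.8]
0.12518299295488483 -0.000451967252051867 [ 0.48683099 -0.10339802  0.13454266] [ 0.56786654 -5.05138088 -1.71921872]
```

View pics/h_side.png

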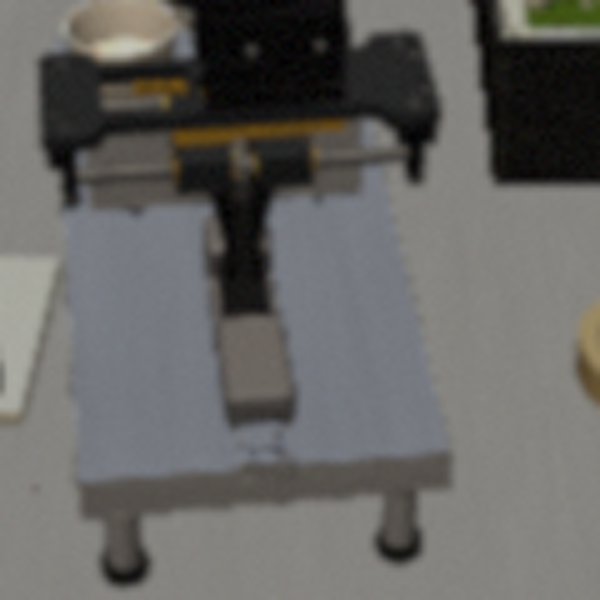

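The lip has hooked: the blade end stays at the open end, the case front is at S≈26 and the push force is about 6 N. Continue 40 mm along the shelf.

```bash
python3 -m creep '[[0,-0.6,6,0,0],[0,-1.2,12,0,0],[0,-1.9,18,0,0],[0,-2.6,24,0,0],[0,-3.2,30,0,0],[0,-3.7,35,0,0],[0,-4.1,38,0,0],[0,-4.3,40,0,0]]'
python3 - <<'E'
from m import *
c=capture("top");cv2.imwrite("pics/i_top.png",cv2.resize(c["image"][190:290,190:340],None,fx=5,fy=5,interpolation=cv2.INTER_CUBIC));prof("top",c,.16,.24,.094,.16)
c=capture("side");cv2.imwrite("pics/i_side.png",cv2.resize(c["image"][150:270,210:330],None,fx=5,fy=5,interpolation=cv2.INTER_CUBIC));prof("side",c,.05,.09,)
s=sense();p=s["tcp_pos"][:2]-E0;print(p@d,p@e,s["tcp_pos"],s["wrist_force"])
E
```

```text
time_s: 14.8
tcp_pos: [0.4822, -0.0641, 0.1345]
ee_rot: [[0.005, -0.994, -0.108], [-0.005, -0.108, 0.994], [-1.0, -0.004, -0.005]]
wrist_force: [1.7, -6.0, -1.0]
gripper_width: 0.005
top 94
212 1 [-13. -13.] [95. 95. 95.]
216 34 [-28.3   1.8] [ 94.3 119.8 145.6]
220 22 [-29.8  -3.2] [141.3 144.9 148.1]
228 6 [-25.5  -2. ] [94.2 94.8 97. ]
232 15 [-29.7   5.3] [94.  94.9 96.7]
236 14 [-29.    3.5] [94.1 95.1 96.9]
side 186
50 5 [-9.9  5.1] [93.5 94.8 96.2]
54 9 [-9.6 10.3] [93.9 95.  97.9]
58 6 [-9.2 10.7] [94.4 95.4 97.7]
62 7 [-3.9 11.1] [94.  95.  97.5]
66 43 [-15.8  14.3] [ 93.7 102.9 112.4]
70 50 [-15.6  17.2] [ 94.3 106.1 112.8]
74 14 [-17.3  17.4] [106.1 111.6 114. ]
78 17 [-17.3  15.3] [101.7 111.6 115. ]
82 17 [-16.9  15.9] [104.9 111.5 113.3]
86 10 [-16.5  21.3] [ 93.6 111.3 114.1]
0.16493877443236651 -0.0007872179361628702 [ 0.48220411 -0.06391098  0.13453053] [ 0.25804059 -5.29200032 -2.29010321]
```

View pics/i_top.png

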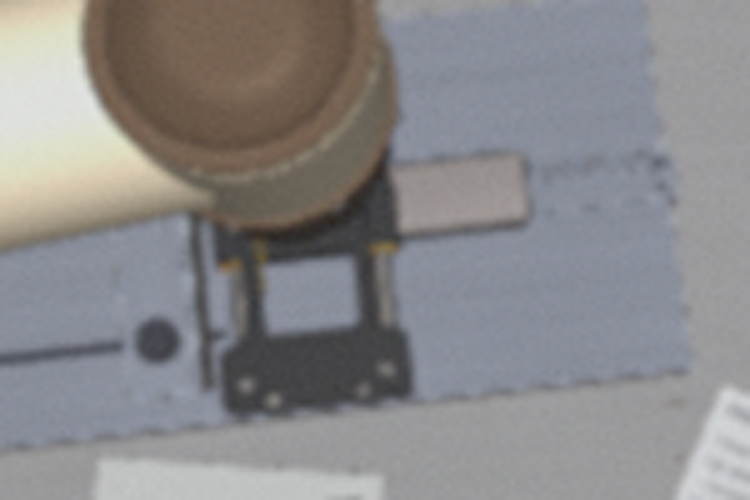

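View pics/i_side.png

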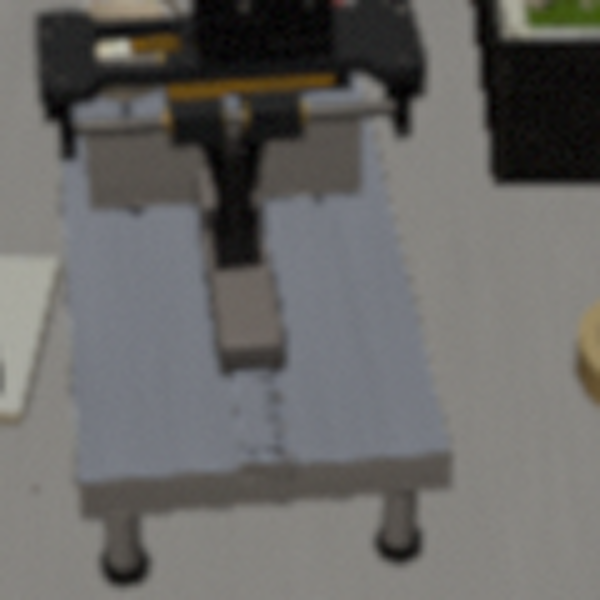

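```bash
python3 -m creep '[[0,-0.05,0.5,0,0],[0,-0.1,1,0,0],[0,-0.15,1.5,0,0],[0,-0.2,2,0,0],[0,-0.3,3,0,0],[0,-0.4,4,0,0],[0,-0.5,4.5,0,0],[0,-0.5,4.5,0,0]]'
python3 -m creep '[[0,0,0.3,0,0],[0,-0.1,0.6,0,0],[0,-0.1,0.9,0,0],[0,-0.1,1.2,0,0],[0,-0.15,1.5,0,0],[0,-0.15,1.5,0,0],[0,-0.15,1.5,0,0],[0,-0.15,1.5,0,0]]'
```

```text
time_s: 15.7
tcp_pos: [0.4815, -0.0602, 0.1346]
ee_rot: [[0.004, -0.994, -0.108], [-0.006, -0.108, 0.994], [-1.0, -0.003, -0.006]]
wrist_force: [1.3, -6.8, -1.5]
gripper_width: 0.002
time_s: 16.5
tcp_pos: [0.4812, -0.0594, 0.1346]
ee_rot: [[0.004, -0.994, -0.108], [-0.007, -0.108, 0.994], [-1.0, -0.003, -0.008]]
wrist_force: [1.0, -6.2, -1.7]
gripper_width: 0.004
```

```bash
python3 -m creep '[[0,0,0.5,0,0],[0,-0.1,1,0,0],[0,-0.1,1.5,0,0],[0,-0.2,2,0,0],[0,-0.2,2.5,0,0],[0,-0.2,2.5,0,0],[0,-0.2,2.5,0,0],[0,-0.2,2.5,0,0]]'
```

```text
time_s: 17.3
tcp_pos: [0.4807, -0.0576, 0.1346]
ee_rot: [[0.003, -0.994, -0.108], [-0.009, -0.108, 0.994], [-1.0, -0.002, -0.009]]
wrist_force: [0.8, -6.8, -1.1]
gripper_width: 0.001
```

```bash
python3 -m creep '[[0,0,0.5,0,0],[0,-0.1,1,0,0],[0,-0.1,1.5,0,0],[0,-0.2,2,0,0],[0,-0.2,2,0,0],[0,-0.2,2,0,0],[0,-0.2,2,0,0],[0,-0.2,2,0,0]]'
python3 - <<'E'
from m import *
c=capture("side");cv2.imwrite("pics/j_side.png",cv2.resize(c["image"][150:270,210:330],None,fx=5,fy=5,interpolation=cv2.INTER_CUBIC));prof("side",c,.06,.084,)
E
```

```text
time_s: 18.1
tcp_pos: [0.4803, -0.0563, 0.1346]
ee_rot: [[0.002, -0.994, -0.109], [-0.01, -0.109, 0.994], [-1.0, -0.001, -0.01]]
wrist_force: [2.2, -6.8, -1.6]
gripper_width: 0.002
side 131
60 4 [-6.4  1. ] [94.1 95.8 97.2]
64 7 [-8.8  8.7] [93.7 94.5 98.2]
68 8 [-10.6   9. ] [ 93.7  94.7 106.9]
72 27 [-12.7  14.9] [ 94.  100.5 113.5]
76 58 [-17.1  15.3] [ 93.9 105.3 115.6]
80 18 [-17.  13.] [ 95.  110.6 114. ]
84 9 [-17.  16.] [ 97.1 111.1 114.3]
```

```bash
python3 -m creep '[[0,0,0.5,0,0],[0,-0.1,1,0,0],[0,-0.1,1.5,0,0],[0,-0.2,2,0,0],[0,-0.2,2,0,0],[0,-0.2,2,0,0],[0,-0.2,2,0,0],[0,-0.2,2,0,0]]'
```

```text
time_s: 18.95
tcp_pos: [0.48, -0.0552, 0.1346]
ee_rot: [[0.002, -0.994, -0.109], [-0.011, -0.109, 0.994], [-1.0, -0.0, -0.012]]
wrist_force: [1.8, -7.6, -1.8]
gripper_width: 0.007
```

```bash
python3 -m creep '[[0,0,0.5,0,0],[0,-0.1,1,0,0],[0,-0.1,1.5,0,0],[0,-0.2,2,0,0],[0,-0.2,2,0,0],[0,-0.2,2,0,0],[0,-0.2,2,0,0],[0,-0.2,2,0,0]]'
```

```text
time_s: 19.75
tcp_pos: [0.48, -0.055, 0.1347]
ee_rot: [[0.001, -0.994, -0.109], [-0.014, -0.109, 0.994], [-1.0, 0.0, -0.015]]
wrist_force: [3.4, -12.1, -2.9]
gripper_width: 0.002
```

Push force rose from 7 to 12 N with no further travel, so the back has butted the divider. Now press the paddle while holding the push.

```bash
python3 -m creep '[[0,-0.2,1.8,-1,0],[0,-0.2,1.8,-3,0],[0,-0.2,1.8,-5,0],[0,-0.2,1.8,-7,0],[0,-0.2,1.8,-9,0],[0,-0.2,1.8,-10.5,0],[0,-0.2,1.8,-12,0],[0,-0.2,1.8,-12,0]]'
```

```text
time_s: 20.55
tcp_pos: [0.4815, -0.055, 0.1261]
ee_rot: [[0.005, -0.994, -0.112], [-0.018, -0.112, 0.994], [-1.0, -0.003, -0.019]]
wrist_force: [-0.9, -12.5, 15.2]
gripper_width: 0.003
```

```bash
python3 -m creep '[[0,0,1.8,-2.5,0],[0,0,1.8,-3,0],[0,0,1.8,-3.5,0],[0,0,1.8,-4,0],[0,0,1.8,-4,0],[0,0,1.8,-4,0],[0,0,1.8,-4,0],[0,0,1.8,-4,0]]'
python3 - <<'E'
from m import *
c=capture("side");cv2.imwrite("pics/k_side.png",cv2.resize(c["image"][150:270,210:330],None,fx=5,fy=5,interpolation=cv2.INTER_CUBIC));prof("side",c,.06,.084,)
E
```

```text
time_s: 21.35
tcp_pos: [0.4817, -0.055, 0.1253]
ee_rot: [[0.006, -0.994, -0.113], [-0.022, -0.113, 0.993], [-1.0, -0.003, -0.022]]
wrist_force: [-4.6, -9.5, 17.8]
gripper_width: 0.004
side 125
60 3 [-8.9  6.1] [94.2 95.  95.9]
64 7 [-11.    1.5] [94.  95.6 96.7]
68 7 [-10.7   9.1] [94.3 95.1 96.2]
72 14 [-12.5   9.7] [ 94.9  97.9 111.3]
76 58 [-15.   15.3] [ 94.  104.  113.7]
80 31 [-17.   15.8] [ 95.4 109.4 114.9]
84 5 [-17.1  10.9] [ 94.2 110.6 111.7]
```

View pics/k_side.png

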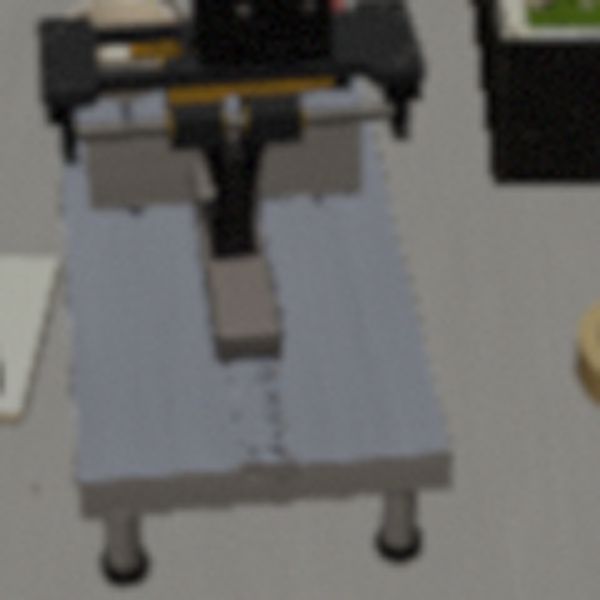

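```bash
python3 -m creep '[[0,0,1.8,-3,0],[0,0,1.8,-4,0],[0,0,1.8,-5,0],[0,0,1.8,-5.5,0],[0,0,1.8,-5.5,0],[0,0,1.8,-5.5,0],[0,0,1.8,-5.5,0],[0,0,1.8,-5.5,0]]'
```

```text
time_s: 22.2
tcp_pos: [0.4819, -0.0549, 0.1249]
ee_rot: [[0.007, -0.993, -0.116], [-0.026, -0.116, 0.993], [-1.0, -0.004, -0.027]]
wrist_force: [-8.9, -7.9, 30.1]
gripper_width: 0.005
```

Bottomed at 30 N with no more travel (TCP 124.9 mm → tip 16 mm above shelf, as it must be). Ease off, step clear of the stop, then rise.

```bash
python3 -m creep '[[0,0,0.8,-1.5,0],[0,0,0,0,0],[0,0,-1,1.5,0],[0,0.3,-3,3,0],[0,0.5,-5,8,0],[0,0.5,-5,18,0],[0,0.5,-5,30,0],[0,0.5,-5,45,0]]'
python3 -m creep '[[0,0,0,30,0],[0,0,0,60,0],[0,-10,0,90,0],[0,-40,0,100,0],[0,-75,0,100,0],[0,-110,0,100,0],[0,-110,0,100,0],[0,-110,0,100,0]]'
python3 - <<'E'
from m import *
c=capture("side");cv2.imwrite("pics/l_side.png",cv2.resize(c["image"][150:270,210:330],None,fx=5,fy=5,interpolation=cv2.INTER_CUBIC));prof("side",c,-.01,.09)
c=capture("top");cv2.imwrite("pics/l_top.png",cv2.resize(c["image"][170:290,190:350],None,fx=5,fy=5,interpolation=cv2.INTER_CUBIC));prof("top",c,.06,.24,zh=.16)
E
```

```text
time_s: 23.0
tcp_pos: [0.4823, -0.0598, 0.1707]
ee_rot: [[0.006, -0.993, -0.116], [-0.026, -0.116, 0.993], [-1.0, -0.003, -0.026]]
wrist_force: [0.1, -0.5, 0.8]
gripper_width: 0.006
time_s: 23.8
tcp_pos: [0.3723, -0.0597, 0.2718]
ee_rot: [[0.009, -0.993, -0.116], [-0.025, -0.116, 0.993], [-1.0, -0.006, -0.026]]
wrist_force: [-0.4, -0.5, 0.1]
gripper_width: 0.003
side 281
-6 2 [-10.1  -0.7] [93.9 94.1 94.4]
-2 15 [-12.1  11.7] [93.6 95.3 97.7]
2 8 [-7.2  9.6] [93.5 95.7 97.2]
6 10 [-9.1 10.2] [93.7 95.2 96.9]
10 7 [-8.9 10.3] [93.5 94.7 96.5]
14 7 [-8.2 10.8] [94.2 95.1 98. ]
18 8 [-10.5  11.2] [93.9 95.2 97.2]
22 10 [-10.1   9.4] [93.8 94.9 95.9]
26 8 [-7.1  9.8] [94.5 95.6 97.2]
30 6 [-9.1  2.9] [93.8 95.2 99.1]
34 10 [-9.  10.7] [93.7 94.7 96.7]
38 5 [1.1 8.5] [94.2 95.5 95.8]
42 7 [-10.7   6.8] [93.8 94.9 95.9]
46 7 [-7.9  9.6] [94.2 95.  95.5]
50 8 [-9.9  9.9] [93.6 95.2 96.9]
54 8 [-9.6 15.4] [93.5 95.5 97.8]
58 6 [-9.2  8.3] [94.3 95.2 95.7]
62 8 [-4.  10.9] [93.6 94.9 96. ]
66 9 [-23.6   6.6] [93.5 95.6 99.3]
70 8 [-5.6  9.7] [94.2 95.4 97. ]
74 40 [-14.8  15. ] [ 94.1 103.3 1
[... 594 characters left out ...]
12.  115.1]
108 29 [-20.2  14.7] [ 93.6 112.4 115. ]
112 29 [-26.3  15.4] [ 93.6 111.7 115. ]
116 30 [-23.8  13.3] [ 93.6 112.7 116.5]
120 28 [-17.7  18.7] [ 94.4 112.6 115.4]
124 26 [-17.8  14.3] [108.1 112.6 115.1]
128 28 [-19.2  29.2] [ 93.6 111.7 115.3]
132 31 [-18.5  29.7] [ 94.  111.7 114.2]
136 28 [-28.4  15.7] [ 93.9 111.2 115.9]
140 27 [-18.2  15. ] [100.7 105.7 113.9]
144 24 [-18.8  12.3] [ 98.2 106.8 111.5]
148 30 [-18.5  19.3] [ 93.7 104.8 108.2]
152 24 [-24.7  13.9] [ 94.5 106.3 109.7]
156 15 [-18.3   1.9] [102.1 104.9 106.6]
160 3 [-17.6 -13.7] [100.5 105.3 105.6]
168 2 [-16.6 -14.6] [102.6 103.8 104.9]
216 2 [28.  29.6] [143.4 145.  146.6]
220 1 [27.4 27.4] [147.5 147.5 147.5]
```

View pics/l_side.png

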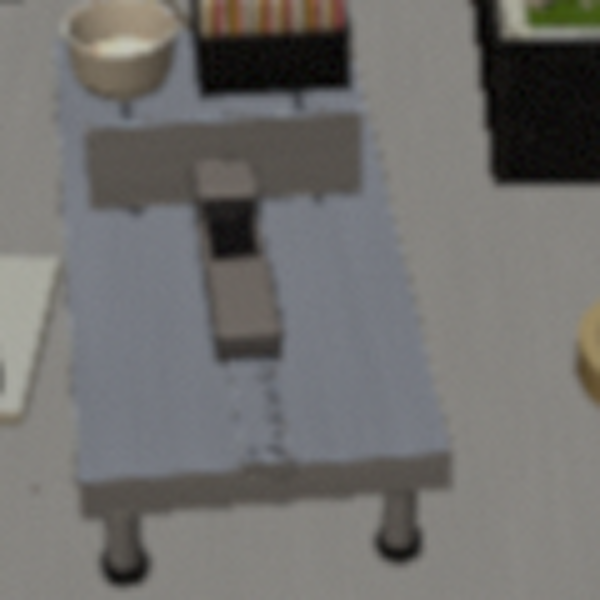

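View pics/l_top.png

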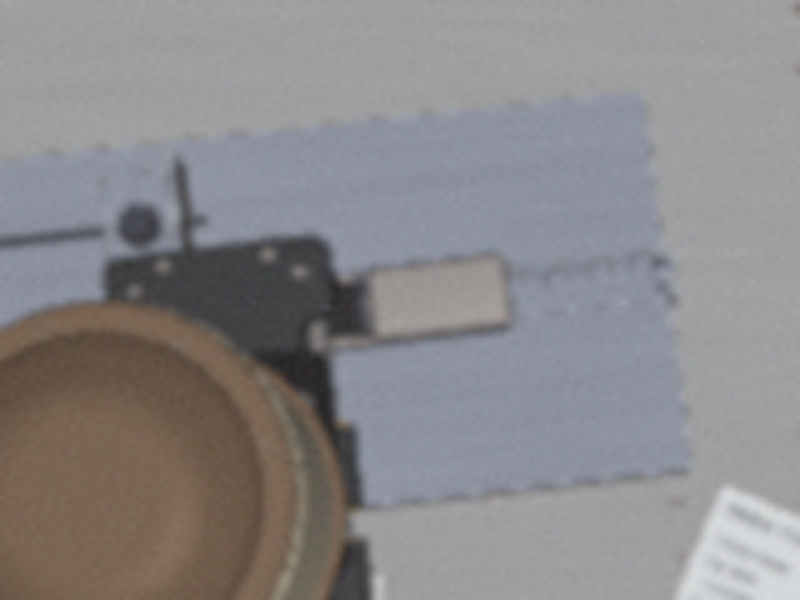

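The rule stays put with the paddle down. I'll clear the arm and check the back gap and paddle height from above.

```bash
python3 -m creep '[[0,5,40,0,0],[0,10,80,0,0],[0,15,120,0,0],[0,20,160,0,0],[0,25,200,0,0],[0,30,240,0,0],[0,30,270,0,0],[0,30,280,0,0]]'
python3 - <<'E'
from m import *
c=capture("top");cv2.imwrite("pics/n_top.png",cv2.resize(c["image"][190:270,200:340],None,fx=5.6,fy=5.6,interpolation=cv2.INTER_CUBIC));prof("top",c,.13,.226,zh=.16)
for t in("rule_back","divider_face","rule_lip","shelf_end","rule_paddle","sachets","bell","ramekin_b"):
        print(t,[(np.round(px2w(c,*d["centre"]),3).tolist(),round(d["confidence"],2)) for d in mark_of(c,t)[:1]])
c=capture("side");cv2.imwrite("pics/n_side.png",cv2.resize(c["image"][150:270,210:330],None,fx=5,fy=5,interpolation=cv2.INTER_CUBIC));prof("side",c,-.01,-.0);prof("side",c,.068,.08);prof("side",c,.15,.226,zh=.14)
E
```

```text
time_s: 24.7
tcp_pos: [0.4041, 0.2235, 0.2705]
ee_rot: [[0.007, -0.993, -0.118], [-0.027, -0.118, 0.993], [-1.0, -0.004, -0.027]]
wrist_force: [0.2, -0.3, -0.0]
gripper_width: 0.006
top 724
130 14 [-18.3  12. ] [100.7 112.7 114.4]
134 30 [-18.8  15.4] [102.7 111.8 116. ]
138 27 [-19.   20.5] [ 93.8 109.9 114.8]
142 28 [-27.9  15.1] [ 93.6 106.  109.5]
146 27 [-18.4  13.1] [ 93.8 105.3 109.3]
150 28 [-18.5  13.7] [ 99.4 106.1 108.9]
154 26 [-19.8  14.4] [ 94.2 106.1 109.5]
158 25 [-18.4  14.5] [100.8 105.  111.6]
162 27 [-18.9  15.3] [ 96.8 105.7 110.1]
166 29 [-19.  17.] [ 93.7 105.2 108.7]
170 28 [-20.3  13.6] [ 94.  105.1 109.1]
174 26 [-18.4  29.3] [ 94.1 105.9 109.3]
178 27 [-18.3  27.4] [ 95.8 105.4 109.2]
182 33 [-21.   25.8] [ 93.6 106.6 118. ]
186 31 [-19.   21.6] [ 93.7 119.1 123.5]
190 32 [-20.   13.1] [ 93.8 119.9 123.6]
194 32 [-26.6  22. ] [ 94.2 120.4 122.8]
198 29 [-19.5  20.2] [ 95.9 120.3 123.5]
202 30 [-25.7  27.7] [ 94.2 119.8 123.1]
206 30 [-19.4  12.5] [100.7 119.9 122.7]
210 31 [-29.4  13.2] [ 93.6 119.8 124.9]
214 29 [-26.9  24.2] [ 94.  119.2 122.8]
218 86 [-2
[... 666 characters left out ...]
.9]
158 12 [-15.8  13.2] [102.8 105.1 108.3]
162 12 [-10.2  16. ] [ 99.6 106.2 108.5]
166 11 [-17.9  14. ] [101.3 106.2 107.7]
170 12 [-17.7  14.5] [ 95.4 105.6 107.7]
174 13 [-17.4  14.7] [ 99.9 105.3 107.3]
178 12 [-16.8  15.3] [101.2 104.5 112.8]
182 32 [-16.5  13.2] [101.6 111.5 120.1]
186 37 [-16.3  13.7] [103.7 114.3 121.4]
190 18 [-18.5  11.4] [102.5 117.9 121.1]
194 13 [-18.   14.3] [110.  120.2 121.9]
198 12 [-17.5  14.5] [116.4 119.4 121.2]
202 7 [-17.1  12.3] [117.  119.6 120.2]
206 13 [-16.9  15.3] [117.  118.9 121.3]
210 10 [-16.5  13. ] [117.4 119.4 121.9]
214 38 [-29.4  29.9] [ 96.7 123.4 139.8]
218 157 [-29.9  27.7] [ 94.1 124.  140. ]
222 36 [-28.7  28. ] [ 94.9 123.1 139.1]
```

View pics/n_top.png

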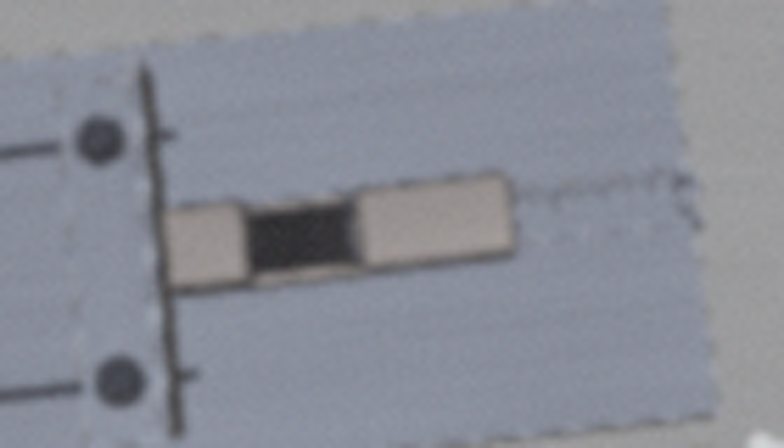

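The back block meets the divider line at column ~165 in the crop with no visible gap. The paddle is flat at 105.5 mm (about 16 mm above the shelf, so fully down), and the lip sits at the open end at about (688, 200). Handing in.

```bash
python3 -c "
from station import *
print(finish_job())"
```

```text
the job is handed in; nothing more can be done
None
```

The locked rule lies along the middle of the bay, its lip hooked over the open end and its back against the divider. I handed the job in at about 25 s.

**What I did:** I gripped the rule, set it flat in the bay with its lip about 9 mm past the open end, and let go. With the gripper shut in the saddle I pushed the case back by the finger stop. The push force rose from about 7 to 12 N with no further travel, which I took as the back meeting the divider. Holding it there, I pressed the paddle until it stopped moving, at about 30 N, then eased off and moved the arm clear.

**Last checks, with the arm clear:**
- **Lock:** the paddle lies level, about 16 mm above the shelf, which is fully down. The case did not slide back after release.
- **Divider end:** the top view shows no gap between the case's back and the divider. The case front is about 75 mm from the open end; adding the 142 mm case gives the bay's 217 mm.
- **Open end:** the lip shows at the edge in both views.
- **Centring:** the case is on the bay's centre line to about 2 mm (top view −2 mm, side view −1 mm).
- **Other things:** the caddy, ramekin and bell read within about 5 mm of where they started, within the networks' error. The ramekin's starting place in the top view came only from a mark labelled as the bell.

**Limits of the checks:** the depth readings are noisy to 2–3 mm, so the no-gap result rests mainly on the contact force. The highest force I read was about 33 N at the wrist during the press, from the fingertips.

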